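# Lock a quarter-turn anchor in a sloped T-slot jig

### The arm

A 6-joint arm with a two-finger parallel gripper is mounted at the origin on a cart in front of the work surface, level with it; the furniture and walls round the work are solid. World frame = base frame: x ahead of the robot, y to its left, z up, the work surface at z = 0. Lengths are in m, angles in rad, forces in N, time in s.
With the tool pointing down it reaches from about 0.3 to 0.775 m from the base axis. Payload 14.6 kg.
Tool frame: the origin (TCP) lies at the very end of the fingers, on their centre line; the grasp point (between the pads) lies 19 mm behind it; z points along the fingers, y is the line along which they close (so a half turn about z gives the same grasp; the last joint's range is limited). The gripper opens to 94 mm and grips with 3 to 60 N. Pads are 16 mm wide; open, the fingers measure 119 mm over their backs; the gripper's body (75 mm by 177 mm) begins 78 mm behind the grasp point.
Start: joints at [-1.408, 0.3, 1.521, -0, 1.321, -0.067], TCP at [0.125, -0.536, 0.205] pointing down, gripper open.
Joint ranges: [-3.03, 3.03], [-0.79, 2.21], [0.23, 2.52], [-1.04, 4.18], [0, 3.07], [-2.55, 2.55]. Speed limits (rad/s): [2.22, 2.22, 2.57, 3.14, 3.14, 3.14].

### API

Orientations are given as [roll, pitch, yaw] about the fixed x, y, z axes, in that order (R = Rz(yaw) Ry(pitch) Rx(roll)).
In Python, from station import ctrl, cams gives the robot as it stands. The module is installed in compiled form; this text tells all that it offers.
- The arm moves only by the tool arm_command, never from a script. Its argument "plan" is a list that holds one entry, the list of rows, each a list of 7 numbers: the shift along the tool's x, y, z in mm, then the turn, a rotation vector about the tool's x, y, z in rad, then the closure, from -1 (fully open) to 1 (shut). A call has 1 to 12 rows; each row is the pose to reach, as a shift and turn from the pose commanded when the call began, along the tool's axes at that moment; what a row does not reach only later rows make up. A row lasts 1/10 s, in which the tool goes at most 50 mm and 8.59 degrees, less where a joint would pass 70% of its speed; a pose out of reach is approached as far as the arm can. A call with a gripper value outside its range is refused whole. The fingers move at their own pace and stop on an object; "squeeze" is the grip in N (left out, the last holds). Time passes only in rows, so rows that repeat a pose let the fingers close. It gives the time, the measured TCP pose, the force, the opening and the grip force at its end, in the units of the state.
- ctrl.get_obs(): the state, without advancing time (a new reading comes with each control period).
- cams.camera(name): name is "side" or "top"; returns (picture, depth): 400x640x3 uint8, blue, green, red; 400x640 float32, m along the optical axis (not along the pixel's ray), 0 where there is no reading.
- cams.camera_info(name): a dict with "fx", "fy", "cx", "cy" (pixels), "world_to_cam" (4x4, takes a point from world to camera coordinates). Camera axes: x right, y down, z forward; pixel columns grow to the right and rows downward; lengths in m; the calibration is good to about 2 mm. A picture is of the moment at which its call begins. camera_info takes no time and is no camera call.
- ctrl.hand_in(): hands the job in; it is judged then, once.
The state is a dict: "time_s": time; "qpos": joint angles; "joint_vel": joint speeds; "tau": joint torques, N m; "ee_pos": TCP position; "eef_rot": TCP orientation; "force": force on the tool from outside, world axes, zero at the start; "moment": the same for the moment, N m; "grip_width": finger opening in m; "grip_force": force on a finger pad.
Only numpy, scipy, OpenCV 4.12 (cv2) and the standard library are available. Lean on these libraries where they do the work, as an engineer would, in place of code of your own. Each camera call takes 0.05 s, during which the arm holds its last target. There are 200 camera calls.

### The job

Pull the anchor with the orange tab straight out of its snug cutout in the case, lower it into the slot of the sloped jig level with the red pointer, its cross-bar along the slot and its collar down on the rail, then twist it a quarter turn (either way) so that the bar locks under the lips, and let go. Leave the red pointer where it is set and do not disturb the bottle, cutters and screwdriver lying round the work.

Things in the scene. Friction and masses are not known exactly. Their poses are not given: they have to be found in the camera images.
- anchor: Quarter-turn T-slot anchor, loose, about 60 g; same after a half turn about z. Origin: centre of the underside of its dark steel collar (disc 28 mm across, z 0 to 4 mm); z points up out of the tab, x along the tab and cross-bar. Tab: see anchor_tab, bar: see anchor_bar.
- anchor_tab (a point): Middle of the grip height on the anchor's orange tab, 28 mm above the collar's underside on its axis. The tab is 26 mm along the anchor's x, 10 mm thick along its y and reaches from 4 to 44 mm above the collar's underside: grip it across its thickness. Axes as the anchor.
- anchor_bar (a point): Middle of the anchor's steel cross-bar, 14.5 mm under the collar's underside. The bar lies along the anchor's x, is round, 9 mm thick and 32 mm long over its domed ends (lowest point 19 mm under the collar); a round stem 9 mm across joins it to the collar.
- case: Fitted case, black with grey top, 100 (x) x 130 (y) x 34 mm high, fixed, upright. Origin: centre of its underside. It holds the anchor upright in a slit 36 mm (x) by 13 mm (y) at x 0, y +30 mm, collar on the top, the bar along the case's x. Two sprung pads grip the stem: pulling straight up takes about 4 to 9 N over 20 mm. Two spare connectors are fixed in its other cutouts.
- rail: Aluminium T-slot rail of the jig, fixed, 300 mm along y, 76 mm along x. Origin: on the face, mid slot, 90 mm above the bench. y runs along the slot, z out of the face, leaning 25 degrees from vertical towards the robot's side, x up the slope. Slot 13 mm wide, open along y between the end caps; lips 8 mm thick, under them a channel 44 mm wide, 20 mm deep.
- pointer_mark (a point): Where the anchor's origin belongs: the point on the rail's face, on the slot's centre line, level with the red pointer. Axes as the rail. With the collar down the bar has 2 mm of play under the lips and turns freely, with no stop.
- pointer (a joint): Where the red pointer stands along the rail's y from the rail's origin, -0.01 to 0.09 m. It sits on the uphill edge, reaches to 18 mm from the slot's centre line, is 2 mm high on the face, and slides if pushed with some 4 N.
- board: Green circuit board, 54 x 62 x 12 mm, fixed on the rail's face at the end of negative y, about 85 to 147 mm from the rail's origin. Origin: centre of its underside.
- flux_bottle: Brown dropper bottle with black top, 33 mm across, 102 mm high, standing loose behind the work. Origin: centre of its underside.
- side_cutters: Green-handled side cutters, 122 x 46 x 12 mm, lying loose in front of the work. Origin: centre of its underside.
- screwdriver_red: Red-handled screwdriver, 170 mm long, 26 mm thick, lying loose in front of the work. Origin: centre of its underside.

How it is judged:
By the outcome, as a careful person would: the job done as asked, in the order asked, and still so for the second after the job is handed in, with the robot touching nothing.
It also fails if it takes over 48 s, if anything falls off the work surface, if the arm or the gripper's body presses on something with over 40 N, if the wrist force passes 120 N, or if a joint passes its speed limit or range.

## Working session

There is one attempt and no reset: what is moved stays moved. The work goes in short steps, Python scripts to look and compute and a tool call to move; the robot and the scene stay as the last step left them, time stands still between calls to the robot, and variables do not carry over. Pictures are saved under pics/ and viewed, at most 10 in all, crops included, and the job is handed in when it is done.

Besides the shell and the picture viewer there is one more tool, called after "Emit:" as name(argument=value, ...) on one line, values as JSON. arm_command: Moves the arm, as the interface text tells. Its arguments: {"type":"object","properties":{"plan":{"type":"array"},"squeeze":{"type":"number"}},"required":["plan"]}

```bash
mkdir -p pics; cat > h.py <<'E'
import numpy as np, cv2
from station import ctrl, cams
def snap(n,save=None):
    p,d=cams.camera(n)
    if save: cv2.imwrite('pics/'+save,p); np.save('pics/'+save+'.npy',d)
    return p,d
def w(n,u,v,d):
    i=cams.camera_info(n); 
    c=np.array([(u-i['cx'])/i['fx']*d,(v-i['cy'])/i['fy']*d,d,1])
    return (np.linalg.inv(i['world_to_cam'])@c)[:3]
def px(n,P):
    i=cams.camera_info(n); c=i['world_to_cam']@np.r_[P,1]
    return np.array([i['fx']*c[0]/c[2]+i['cx'],i['fy']*c[1]/c[2]+i['cy'],c[2]])
E
python3 - <<'E'
from h import *
for n in('side','top'):
    snap(n,n+'0.png'); i=cams.camera_info(n); print(n,i['fx'],i['cx'],i['cy'],np.linalg.inv(i['world_to_cam']).round(3).tolist())
print(ctrl.get_obs())
E
```

```text
side 449.92915664547974 314.8497971005571 199.57211003032714 [[0.999, -0.038, 0.03, 0.557], [-0.044, -0.468, 0.883, -1.073], [-0.02, -0.883, -0.469, 0.646], [0.0, 0.0, 0.0, 1.0]]
top 383.3235066081885 315.7972809252286 202.3050113296584 [[0.007, -0.985, 0.173, 0.445], [-1.0, -0.007, -0.001, -0.047], [0.002, -0.173, -0.985, 0.942], [0.0, 0.0, 0.0, 1.0]]
{'time_s': 0.1, 'qpos': array([-1.40759574e+00,  3.00396373e-01,  1.52147255e+00,  5.27199777e-06,
        1.32074020e+00, -6.65955094e-02]), 'joint_vel': array([-3.53254856e-06, -1.57673472e-03, -6.11565395e-04,  9.12673735e-04,
       -9.31173424e-04, -1.29370600e-04]), 'tau': array([ 1.38827159e-03, -5.32641864e+01, -3.53285336e+01,  7.09580909e-02,
        2.34950980e-02, -5.44933255e-05]), 'ee_pos': array([ 0.12524236, -0.5353173 ,  0.20497324]), 'eef_rot': array([-3.14057878e+00, -7.27376549e-05,  2.29794757e-01]), 'force': array([ 0.66310577, -0.03590436, -0.53798875]), 'moment': array([-0.01240039,  0.00205999,  0.00926453]), 'grip_force': 0.0, 'grip_width': 0.09375346969686692}
```

View pics/side0.png

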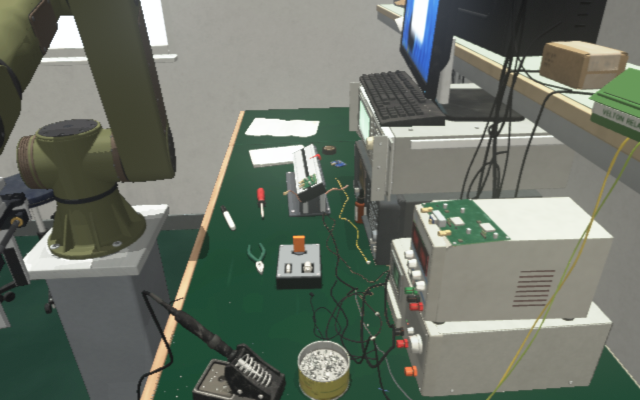

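View pics/top0.png

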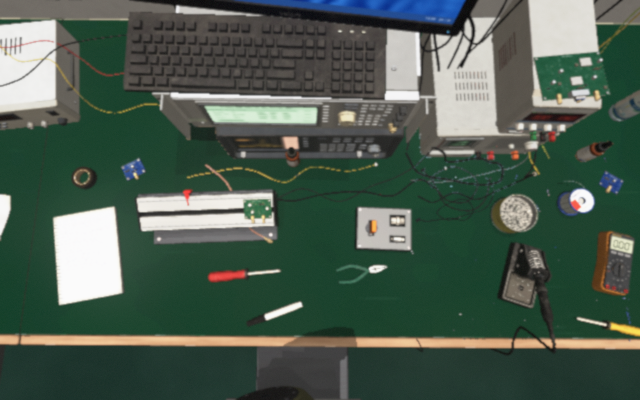

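The side view shows the case at (299,265) with the orange tab at (299,243), and the jig at (308,185). The top view shows the tab at (374,228), the rail between columns 138 and 276, and the pointer at (187,196). I'll enlarge both.

```bash
python3 - <<'E'
from h import *
t=cv2.imread('pics/top0.png'); s=cv2.imread('pics/side0.png')
a=cv2.resize(t[180:255,130:290],(800,375),interpolation=cv2.INTER_CUBIC)
b=cv2.resize(t[200:260,350:420],(420,360),interpolation=cv2.INTER_CUBIC)[:225]
b=cv2.resize(t[203:255,352:418],(396,312),interpolation=cv2.INTER_CUBIC)[:225*1]
b=cv2.resize(t[203:255,352:418],(264,208),interpolation=cv2.INTER_CUBIC)
c=np.zeros((583,800,3),np.uint8); c[:375]=a; c[375:,:264]=b
e=cv2.resize(s[225:295,268:333],(193,208),interpolation=cv2.INTER_CUBIC); c[375:,270:463]=e
f=cv2.resize(s[140:220,280:340],(156,208),interpolation=cv2.INTER_CUBIC); c[375:,470:626]=f
cv2.imwrite('pics/c1.png',c)
d=np.load('pics/top0.png.npy')
print('tab',[(u,v,w('top',u,v,d[v,u]).round(4).tolist()) for v in range(219,238,2) for u in (370,374,378)])
print('case corners z=.034')
for q in [(357,208),(411,208),(411,250),(357,250)]: print(q,w('top',*q,d[q[1],q[0]]).round(4), d[q[1],q[0]])
print('rail'); 
for v in range(190,246,2): print(v,[w('top',u,v,d[v,u]).round(3).tolist() for u in (160,187,230)])
E
```

```text
tab [(370, 219, [0.5653, -0.1774, 0.0345]), (374, 219, [0.5655, -0.1871, 0.0338]), (378, 219, [0.5655, -0.1966, 0.034]), (370, 221, [0.5628, -0.1799, 0.0166]), (374, 221, [0.555, -0.1801, 0.0785]), (378, 221, [0.5602, -0.1959, 0.0378]), (370, 223, [0.553, -0.1741, 0.0566]), (374, 223, [0.5504, -0.18, 0.0786]), (378, 223, [0.5559, -0.1963, 0.0345]), (370, 225, [0.5481, -0.1737, 0.0585]), (374, 225, [0.5459, -0.1799, 0.0784]), (378, 225, [0.5511, -0.1962, 0.0343]), (370, 227, [0.5435, -0.1737, 0.0582]), (374, 227, [0.5413, -0.1799, 0.0784]), (378, 227, [0.5463, -0.1962, 0.0341]), (370, 229, [0.5389, -0.1737, 0.0575]), (374, 229, [0.5369, -0.1799, 0.0777]), (378, 229, [0.5414, -0.1959, 0.0354]), (370, 231, [0.5341, -0.1733, 0.0596]), (374, 231, [0.5325, -0.18, 0.076]), (378, 231, [0.5367, -0.1958, 0.0349]), (370, 233, [0.5312, -0.1758, 0.0415]), (374, 233, [0.5322, -0.1867, 0.0319]), (378, 233, [0.532, -0.1958, 0.0346]), (370, 235, [0.5297, -0.1808, 0.0064]), (374, 235, [0.5273, -0.1863, 0.0339]), (378, 235, [0.5272, -0.1956, 0.0349]), (370, 237, [0.5221, -0.1761, 0.0383]), (374, 237, [
[... 1613 characters left out ...]
], [0.541, 0.243, 0.078], [0.542, 0.146, 0.076]]
228 [[0.536, 0.304, 0.078], [0.536, 0.243, 0.076], [0.544, 0.161, 0.011]]
230 [[0.538, 0.331, 0.009], [0.539, 0.265, 0.009], [0.539, 0.16, 0.011]]
232 [[0.533, 0.33, 0.01], [0.534, 0.266, 0.007], [0.534, 0.16, 0.01]]
234 [[0.528, 0.331, 0.009], [0.529, 0.265, 0.01], [0.53, 0.161, 0.008]]
236 [[0.524, 0.331, 0.008], [0.524, 0.265, 0.009], [0.525, 0.16, 0.008]]
238 [[0.518, 0.328, 0.014], [0.519, 0.265, 0.008], [0.52, 0.16, 0.01]]
240 [[0.514, 0.33, 0.007], [0.514, 0.264, 0.01], [0.515, 0.159, 0.01]]
242 [[0.509, 0.329, 0.01], [0.51, 0.265, 0.006], [0.511, 0.162, -0.001]]
244 [[0.505, 0.332, 0.001], [0.505, 0.266, 0.002], [0.506, 0.162, -0.004]]
```

View pics/c1.png

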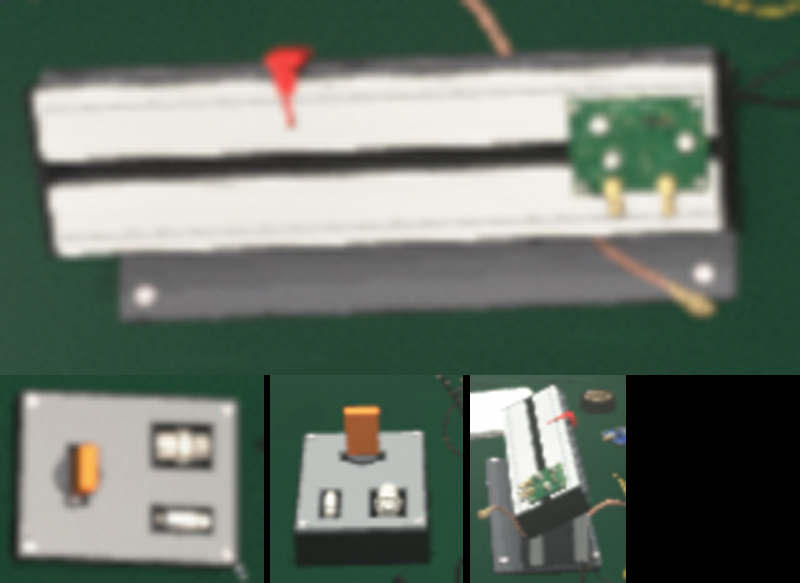

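The crop shows the pointer tip at about (187.8,204.6) in the top image. The slot runs from (139,214) to (243,210). The tab's top is centred at about (373.7,226), and the case is yawed by about -2°.

```bash
cat >> h.py <<'E'
from scipy.optimize import least_squares
from scipy.spatial.transform import Rotation as Ro
T25=np.radians(25)
def railR(psi):
    c,s=np.cos(T25),np.sin(T25)
    return Ro.from_euler('z',psi).as_matrix()@np.array([[c,0,-s],[0,1,0],[s,0,c]])
def step(pos,R,p0=None,R0=None):
    o=ctrl.get_obs(); p0=o['ee_pos'] if p0 is None else p0; R0=Ro.from_euler('xyz',o['eef_rot']).as_matrix() if R0 is None else R0
    return (R0.T@(np.array(pos)-p0)*1000).round(1), Ro.from_matrix(R0.T@R).as_rotvec().round(3)
E
python3 - <<'E'
from h import *
t=cv2.imread('pics/top0.png'); g=cv2.cvtColor(t,cv2.COLOR_BGR2GRAY).astype(float)
for u in (150,170,210,230): print(u,g[188:232,u].astype(int).tolist())
print('row200',g[200,132:146].astype(int).tolist(),g[200,268:282].astype(int).tolist())
# case: gray top
hsv=cv2.cvtColor(t,cv2.COLOR_BGR2HSV); m=((hsv[...,1]<50)&(hsv[...,2]>110)).astype(np.uint8); m[:200]=0;m[258:]=0;m[:,:350]=0;m[:,420:]=0
cs,_=cv2.findContours(m,0,2); c=max(cs,key=cv2.contourArea); r=cv2.minAreaRect(c); b=cv2.boxPoints(r)
i=cams.camera_info('top')
def onz(u,v,z):
    M=np.linalg.inv(i['world_to_cam']); a=M[:3,3]; d=w('top',u,v,1)-a; return a+d*(z-a[2])/d[2]
P=np.array([onz(*q,.034) for q in b]); print(r,P.round(4).tolist(),P.mean(0))
m=((hsv[...,0]<20)&(hsv[...,1]>150)&(hsv[...,2]>60)).astype(np.uint8)
ys,xs=np.where(m[210:240,365:385]); print('orange',[(y+210,xs[ys==y].min()+365,xs[ys==y].max()+365) for y in sorted(set(ys))])
print('tabtop',onz(373.7,226.1,.078))
E
```

```text
150 [60, 59, 59, 60, 62, 71, 91, 109, 143, 201, 235, 238, 232, 222, 229, 235, 236, 237, 236, 237, 237, 235, 222, 170, 91, 51, 53, 83, 151, 217, 236, 238, 239, 239, 236, 236, 236, 235, 226, 217, 229, 225, 177, 103]
170 [59, 60, 59, 61, 67, 85, 103, 120, 166, 219, 232, 230, 223, 225, 233, 234, 235, 235, 234, 235, 234, 233, 216, 124, 53, 48, 66, 119, 186, 226, 234, 236, 236, 236, 234, 235, 233, 227, 217, 225, 232, 218, 141, 98]
210 [59, 61, 63, 78, 97, 107, 134, 192, 231, 234, 226, 217, 234, 238, 239, 238, 237, 237, 238, 236, 217, 137, 67, 50, 57, 95, 173, 231, 236, 235, 237, 238, 238, 238, 237, 232, 220, 221, 230, 215, 142, 102, 98, 96]
230 [141, 144, 125, 103, 108, 141, 198, 236, 238, 231, 220, 230, 239, 240, 240, 240, 239, 240, 238, 227, 174, 91, 49, 52, 79, 149, 219, 236, 239, 239, 240, 239, 240, 239, 238, 229, 217, 233, 228, 183, 122, 100, 100, 105]
row200 [60, 62, 58, 62, 122, 208, 233, 233, 232, 233, 233, 233, 234, 233] [156, 183, 181, 202, 164, 89, 42, 34, 37, 38, 40, 44, 43, 44]
((383.5, 228.0), (42.0, 53.0), 90.0) [[0.5942, -0.1468, 0.034], [0.5951, -0.2741, 0.034], [0.4948, -0.2705, 0.034], [0.494, -0.1456, 0.034]] [ 0.54452544 -0.20924384  0.034     ]
orange [(np.int64(221), np.int64(372), np.int64(374)), (np.int64(222), np.int64(371), np.int64(375)), (np.int64(223), np.int64(371), np.int64(375)), (np.int64(224), np.int64(371), np.int64(375)), (np.int64(225), np.int64(371), np.int64(375)), (np.int64(226), np.int64(371), np.int64(375)), (np.int64(227), np.int64(371), np.int64(375)), (np.int64(228), np.int64(371), np.int64(375)), (np.int64(229), np.int64(371), np.int64(375)), (np.int64(230), np.int64(371), np.int64(375)), (np.int64(231), np.int64(371), np.int64(374)), (np.int64(232), np.int64(372), np.int64(373))]
tabtop [ 0.54341089 -0.17927699  0.078     ]
```

```bash
cat > rail.py <<'E'
from h import *
i=cams.camera_info('top'); M=np.linalg.inv(i['world_to_cam'])
def onrail(u,v,p):
    R=railR(p[2]); o=np.array([p[0],p[1],.09]); a=M[:3,3]; d=w('top',u,v,1)-a
    P=a+d*((o-a)@R[:,2])/(d@R[:,2]); return R.T@(P-o)
pts=[(150,211.3,.0065),(170,210.75,.0065),(210,208.85,.0065),(230,208.3,.0065),(150,196.5,.038),(230,193.5,.038),(150,230.2,-.038),(230,227.3,-.038)]
f=lambda q:[onrail(u,v,[q[0],.2,q[1]])[0]-x for u,v,x in pts]
s=least_squares(f,[.57,0]); xr,psi=s.x
p=[xr,.2,psi]
if __name__=='__main__':
    print(xr,psi,(s.fun*1e3).round(2))
    L=onrail(135.6+.4,200,p); Rr=onrail(272.7,200,p); tip=onrail(187.8,204.6,p); print(L,Rr,tip)
    R=railR(psi); print('mark',np.array([xr,.2,.09])+R@np.array([0,tip[1],0]))
    Rt=Ro.from_euler('xyz',[np.pi,0,-.025]).as_matrix()
    o=ctrl.get_obs()
    print(step([.5435,-.179,.205],Rt), step([.5435,-.179,.11],Rt), step([.5435,-.179,.043],Rt))
E
python3 rail.py
```

```text
0.5717713688105903 0.04581848516484868 [-0.53 -1.02 -0.16 -0.66  1.95  1.88 -0.45 -0.91]
[ 3.31951278e-02  1.49919684e-01 -6.93889390e-17] [ 2.12761649e-02 -1.52567904e-01 -1.14491749e-16] [ 1.81296021e-02  3.70537200e-02 -1.56125113e-17]
mark [0.57007422 0.23701483 0.09      ]
(array([ 4.884e+02, -2.517e+02,  3.000e-01]), array([-0.001,  0.   ,  0.255])) (array([ 488.4, -251.6,   95.3]), array([-0.001,  0.   ,  0.255])) (array([ 488.4, -251.5,  162.3]), array([-0.001,  0.   ,  0.255]))
```

Emit:
arm_command(plan=[[[488,-252,0,0,0,0.255,0.2],[488,-252,0,0,0,0.255,0.2],[488,-252,0,0,0,0.255,0.2],[488,-252,0,0,0,0.255,0.2],[488,-252,0,0,0,0.255,0.2],[488,-252,0,0,0,0.255,0.2],[488,-252,0,0,0,0.255,0.2],[488,-252,0,0,0,0.255,0.2],[488,-252,0,0,0,0.255,0.2],[488,-252,0,0,0,0.255,0.2],[488,-252,0,0,0,0.255,0.2],[488,-252,0,0,0,0.255,0.2]]], squeeze=40)

```text
time_s: 1.3
ee_pos: [0.5457, -0.1752, 0.2046]
eef_rot: [-3.141, 0.001, -0.021]
force: [-0.3, 0.1, -0.5]
grip_width: 0.0379
grip_force: 0.0
```

Emit:
arm_command(plan=[[[0,0,0,0,0,0,0.2],[0,0,0,0,0,0,0.2],[0,0,0,0,0,0,0.2],[0,0,0,0,0,0,0.2],[0,0,0,0,0,0,0.2]]])

```text
time_s: 1.8
ee_pos: [0.5427, -0.1796, 0.2056]
eef_rot: [3.141, -0.0, -0.026]
force: [-0.8, -0.1, -0.1]
grip_width: 0.0373
grip_force: 0.0
```

```bash
python3 - <<'E'
from h import *
p,d=snap('side','side1.png')
cv2.imwrite('pics/c2.png',cv2.resize(p[150:300,230:380],(600,600),interpolation=cv2.INTER_CUBIC))
Rt=Ro.from_euler('xyz',[np.pi,0,-.025]).as_matrix()
o=ctrl.get_obs(); print(o['ee_pos'],o['eef_rot'],o['grip_width'],o['time_s'],o['force'])
print(step([.5435,-.179,.043],Rt))
E
```

```text
[ 0.54280754 -0.17947626  0.20563201] [ 3.14148575e+00 -2.88504016e-04 -2.59826511e-02] 0.038019889238438395 1.85 [0.224251   0.61405033 0.29326544]
(array([  0.6,  -0.5, 162.6]), array([ 0.   , -0.   , -0.001]))
```

View pics/c2.png

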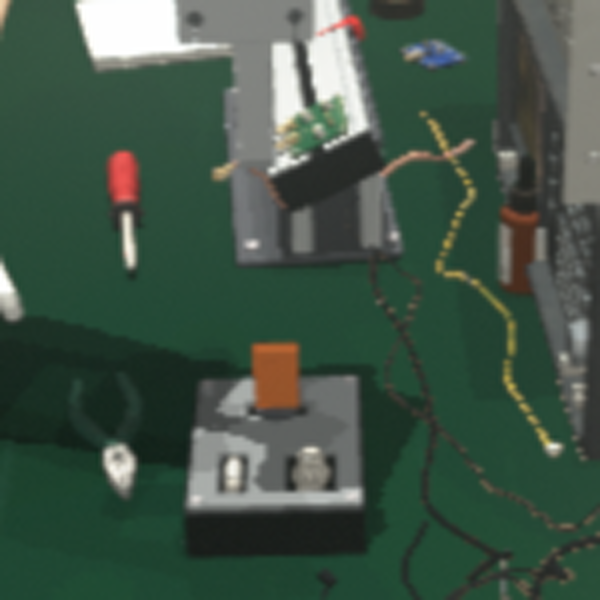

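The crop shows the tab at about (299,244) in the side image, standing clear in the case. The gripper is above it, so I'll descend and close.

Emit:
arm_command(plan=[[[0.5,0,45,0,0,0,0.2],[0.5,0,90,0,0,0,0.2],[0.5,0,120,0,0,0,0.2],[0.5,0,145,0,0,0,0.2],[0.5,0,162,0,0,0,0.2],[0.5,0,162,0,0,0,0.2],[0.5,0,162,0,0,0,1],[0.5,0,162,0,0,0,1],[0.5,0,162,0,0,0,1],[0.5,0,162,0,0,0,1],[0.5,0,162,0,0,0,1],[0.5,0,162,0,0,0,1]]], squeeze=40)

```text
time_s: 3.05
ee_pos: [0.5439, -0.1793, 0.0443]
eef_rot: [3.141, -0.001, -0.025]
force: [-1.9, -0.8, 5.7]
grip_width: 0.0098
grip_force: 40.0
```

Emit:
arm_command(plan=[[[0,0,-4,0,0,0,1],[0,0,-8,0,0,0,1],[0,0,-13,0,0,0,1],[0,0,-18,0,0,0,1],[0,0,-23,0,0,0,1],[0,0,-28,0,0,0,1],[0,0,-40,0,0,0,1],[0,0,-70,0,0,0,1],[0,0,-110,0,0,0,1],[0,0,-130,0,0,0,1],[0,0,-130,0,0,0,1],[0,0,-130,0,0,0,1]]], squeeze=40)

```text
time_s: 4.25
ee_pos: [0.5433, -0.1789, 0.1732]
eef_rot: [-3.141, 0.0, -0.025]
force: [-1.2, -0.1, -1.5]
grip_width: 0.0098
grip_force: 40.0
```

```bash
python3 - <<'E'
from h import *
from rail import psi
o=ctrl.get_obs(); print(o['ee_pos'],o['eef_rot'],o['grip_width'],o['time_s'],o['force'],o['grip_force'])
R=railR(psi); mark=np.array([.5700,.2370,.09])
# tool: z=-rail z, tool x = rail y  (yaw ~+90)
Rt=np.c_[R[:,1],R[:,0],-R[:,2]]; print(np.linalg.det(Rt))
for h in (.08,.05): print(h,mark+R[:,2]*(.009+h),step(mark+R[:,2]*(.009+h),Rt))
p,d=snap('side'); u,v,_=px('side',o['ee_pos']+[0,0,.0]); u=int(u);v=int(v); print(u,v)
cv2.imwrite('pics/c3.png',cv2.resize(p[v-30:v+30,u-30:u+30],(480,480),interpolation=cv2.INTER_CUBIC))
E
```

```text
[ 0.54332422 -0.17887699  0.17316695] [-3.14146478e+00  1.68041585e-04 -2.51886713e-02] 0.00981770405877952 4.25 [-1.17644504 -0.07677835 -1.45477953] 39.99775528907776
0.9999999999999999
0.08 [0.53242645 0.23527723 0.17066139] (array([ -21.3, -413.7,    2.6]), array([-0.333,  0.358, -1.613]))
0.05 [0.54509169 0.23585794 0.14347216] (array([  -8.7, -414.6,   29.7]), array([-0.333,  0.358, -1.613]))
295 199
```

View pics/c3.png

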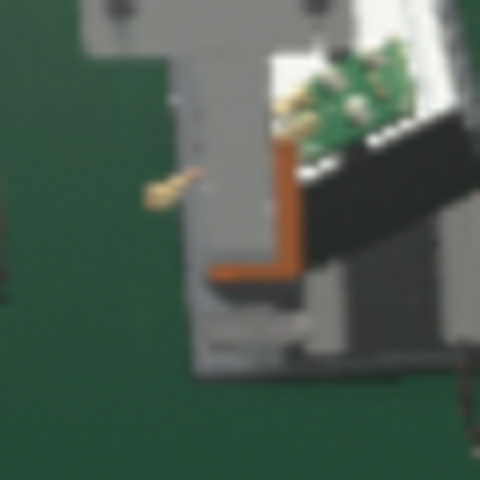

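The crop shows the anchor held upright. The orange tab spans crop x from 207 to 300, the finger from about 200 to 273, and the bar from 205 to 312 at y≈328. The tab is therefore a few mm off the finger centre toward +x, so I'll quantify that.

```bash
python3 - <<'E'
from h import *
p,d=snap('side'); o=ctrl.get_obs(); print(px('side',o['ee_pos']))
for v in (180,188,194,198,200,202,203,205,208,210,212): print(v,[tuple(int(x) for x in p[v,u]) for u in range(286,308)])
print(d[190,286:308].round(3), d[210,286:308].round(3))
E
```

```text
[295.28822669 199.97063377   1.01069293]
180 [(106, 108, 98), (121, 120, 116), (124, 122, 119), (126, 126, 123), (127, 130, 127), (127, 131, 129), (127, 130, 128), (127, 131, 129), (128, 131, 129), (127, 131, 129), (127, 131, 129), (128, 132, 129), (145, 150, 148), (216, 223, 223), (231, 241, 242), (207, 234, 239), (159, 202, 212), (114, 152, 145), (92, 124, 91), (82, 106, 72), (94, 113, 92), (107, 132, 104)]
188 [(68, 79, 56), (103, 104, 97), (120, 119, 116), (119, 119, 117), (123, 125, 123), (126, 129, 127), (126, 130, 128), (126, 129, 128), (127, 131, 129), (127, 130, 128), (126, 130, 128), (125, 129, 128), (107, 116, 127), (75, 98, 140), (58, 91, 149), (78, 109, 153), (103, 131, 140), (105, 128, 114), (96, 117, 99), (110, 124, 110), (119, 128, 120), (93, 98, 94)]
194 [(91, 111, 109), (89, 97, 90), (115, 114, 110), (125, 124, 121), (132, 133, 131), (130, 133, 131), (126, 130, 128), (126, 129, 127), (126, 129, 128), (126, 130, 128), (126, 129, 128), (125, 129, 127), (118, 123, 124), (86, 102, 138), (56, 88, 146), (50, 82, 140), (45, 63, 97), (42, 46, 49), (42, 44, 41), (41, 44, 40)
[... 2368 characters left out ...]
, 134), (120, 123, 125), (117, 121, 120), (117, 122, 119), (116, 120, 117), (104, 108, 106)]
212 [(57, 76, 40), (57, 75, 41), (64, 74, 52), (100, 100, 95), (114, 113, 111), (100, 100, 100), (92, 92, 92), (92, 92, 92), (97, 98, 97), (101, 101, 99), (101, 101, 99), (98, 99, 97), (97, 96, 95), (96, 95, 94), (81, 81, 81), (70, 71, 70), (71, 73, 72), (99, 102, 101), (112, 117, 115), (114, 118, 116), (112, 116, 113), (101, 104, 101)]
[1.439 1.419 1.276 1.286 0.976 0.978 0.982 0.976 0.977 0.978 0.978 0.98
 0.98  0.99  0.997 0.994 1.255 1.25  1.252 1.246 1.246 1.25 ] [1.322 1.324 1.309 1.31  1.016 1.016 1.014 1.016 1.017 1.017 1.017 1.018
 1.015 1.014 1.017 1.016 1.018 1.02  1.289 1.29  1.293 1.288]
```

```bash
cat > tgt.py <<'E'
from h import *
from rail import psi
R=railR(psi); Rt=np.c_[R[:,1],R[:,0],-R[:,2]]
mark=np.array([.5720,.2370,.09]); TZ=.0100; OX=.0035
def tp(h,dx=0,dy=0): return mark+R@np.array([dx,dy-OX,TZ+h])
E
python3 -c "
from tgt import *
print(step(tp(.12),Rt)); print(step(tp(.07),Rt,tp(.12),Rt))"
```

```text
(array([ -36.1, -409. ,  -35.4]), array([-0.335,  0.359, -1.613]))
(array([-0., -0., 50.]), array([0., 0., 0.]))
```

Emit:
arm_command(plan=[[[-10,0,-35,0,0,0,1],[-36,-409,-35,-0.335,0.359,-1.613,1],[-36,-409,-35,-0.335,0.359,-1.613,1],[-36,-409,-35,-0.335,0.359,-1.613,1],[-36,-409,-35,-0.335,0.359,-1.613,1],[-36,-409,-35,-0.335,0.359,-1.613,1],[-36,-409,-35,-0.335,0.359,-1.613,1],[-36,-409,-35,-0.335,0.359,-1.613,1],[-36,-409,-35,-0.335,0.359,-1.613,1],[-36,-409,-35,-0.335,0.359,-1.613,1],[-36,-409,-35,-0.335,0.359,-1.613,1],[-36,-409,-35,-0.335,0.359,-1.613,1]]])

```text
time_s: 5.55
ee_pos: [0.5171, 0.2314, 0.2068]
eef_rot: [2.711, -0.005, 1.589]
force: [0.2, -0.5, -0.4]
grip_width: 0.0095
grip_force: 40.0
```

```bash
python3 -c "
from tgt import *
o=ctrl.get_obs(); print(o['time_s'],o['qpos'],o['force'])
print(step(tp(.12),Rt)); print(step(tp(.035),Rt))"
```

```text
5.55 [ 0.43494263  0.13028816  1.78345627 -0.22286987  0.84143903  0.53359956] [ 0.16161218 -0.54767595 -0.38117247]
(array([-0.4,  0.6, -0.8]), array([-0.006,  0.007, -0.027]))
(array([ 0.2,  1.1, 84.2]), array([-0.006,  0.007, -0.027]))
```

Emit:
arm_command(plan=[[[0.2,1,0,-0.006,0.007,-0.027,1],[0.2,1,30,-0.006,0.007,-0.027,1],[0.2,1,60,-0.006,0.007,-0.027,1],[0.2,1,80,-0.006,0.007,-0.027,1],[0.2,1,86,-0.006,0.007,-0.027,1],[0.2,1,86,-0.006,0.007,-0.027,1],[0.2,1,86,-0.006,0.007,-0.027,1],[0.2,1,86,-0.006,0.007,-0.027,1]]])

```text
time_s: 6.35
ee_pos: [0.5548, 0.2322, 0.1318]
eef_rot: [2.703, -0.003, 1.61]
force: [-0.6, 0.3, -0.5]
grip_width: 0.0099
grip_force: 40.0
```

```bash
python3 - <<'E'
from tgt import *
o=ctrl.get_obs(); print(o['time_s'],o['force'])
print(step(tp(.033),Rt))
a,_=snap('side','side2.png'); b,_=snap('top','top2.png')
u,v,_=px('side',mark); print(u,v,px('side',o['ee_pos'])); u=int(u);v=int(v)-6
U,V,_=px('top',mark); print(U,V); U=int(U);V=int(V)
c=np.hstack([cv2.resize(a[v-25:v+25,u-25:u+25],(400,400),interpolation=cv2.INTER_CUBIC),cv2.resize(b[V-25:V+25,U-25:U+25],(400,400),interpolation=cv2.INTER_CUBIC)])
print(u-25,v-25,U-25,V-25)
cv2.imwrite('pics/c4.png',c)
E
```

```text
6.35 [-0.55583295  0.31120206 -0.5130457 ]
(array([ 0.5, -1.9,  2.3]), array([ 0.002,  0.   , -0.007]))
304.74964963260277 160.77538767486786 [298.81159461 149.1064902    1.39265099]
188.8402366737987 211.53725114229832
279 129 163 186
```

View pics/c4.png

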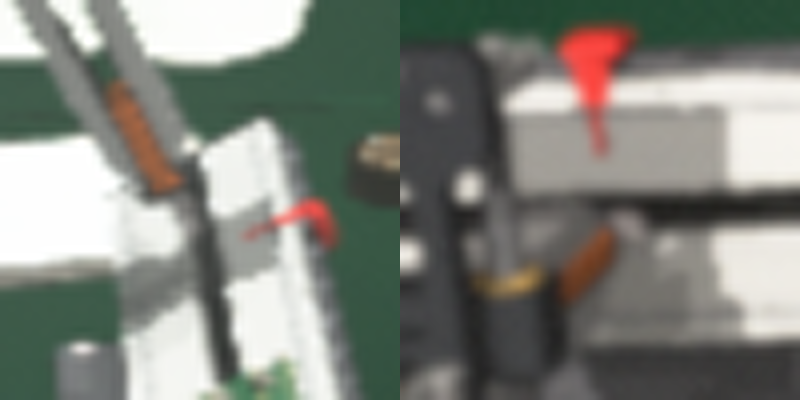

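The crop's left half (side) shows the tab's end face running from (118,88) to (165,188), hovering just downhill of the slot line, which passes through (190,190) and (228,380). The right half (top) shows the pointer tip at crop (200,155). I'll compare model and image numerically.

```bash
python3 - <<'E'
from tgt import *
a=cv2.imread('pics/side2.png'); o=ctrl.get_obs(); e=o['ee_pos']; Re=Ro.from_euler('xyz',o['eef_rot']).as_matrix()
hsv=cv2.cvtColor(a,cv2.COLOR_BGR2HSV); m=(hsv[...,0]<18)&(hsv[...,1]>110)
def tool(x,y,z): return e+Re@np.array([x,y,z])/1000
# end-face line at tool x=-9.5 heights(z tool: TCP 10 above collar): 
for k in (-34,-20,-5,6): print('pred end face',k,[px('side',tool(3.5-13,y,k))[:2].round(1).tolist() for y in (-5,0,5)])
for v in range(138,155):
    u=np.where(m[v,285:310])[0]+285
    if len(u): print(v,u.min(),u.max(), [tuple(int(q) for q in a[v,k]) for k in range(u.min()-1,u.max()+2)] if v in(144,148,151) else '')
g=cv2.cvtColor(a,cv2.COLOR_BGR2GRAY)
for y in (-.02,-.035,-.05): print('slot pred',y,[px('side',mark+R@np.array([x,y,0]))[:2].round(1).tolist() for x in (.0065,-.0065)])
for v in (164,167,170,173): print(v,g[v,298:316].tolist())
b=cv2.imread('pics/top2.png'); hb=cv2.cvtColor(b,cv2.COLOR_BGR2HSV); m=(hb[...,0]<18)&(hb[...,1]>110)
for v in range(211,226):
    u=np.where(m[v,181:192])[0]+181
    if len(u): print('top',v,u.min(),u.max())
for k in (-34,-5,6): print('top pred',k,[px('top',tool(x+3.5,y,k))[:2].round(1).tolist() for x,y in ((-13,-5),(-13,5),(13,-5),(13,5))])
E
```

```text
pred end face -34 [[292.4, 141.8], [293.9, 141.1], [295.3, 140.4]]
pred end face -20 [[294.5, 145.6], [296.0, 144.9], [297.4, 144.2]]
pred end face -5 [[296.8, 149.7], [298.2, 149.0], [299.7, 148.2]]
pred end face 6 [[298.4, 152.6], [299.9, 151.9], [301.3, 151.2]]
140 293 293 
141 293 294 
142 293 295 
143 293 295 
144 294 296 [(87, 97, 114), (70, 93, 138), (67, 97, 153), (72, 101, 158), (93, 106, 134)]
145 295 297 
146 295 297 
147 296 297 
148 296 298 [(96, 105, 119), (71, 95, 139), (68, 98, 153), (69, 97, 149), (89, 106, 134)]
149 297 299 
150 297 299 
151 298 300 [(78, 90, 110), (68, 93, 138), (68, 97, 151), (72, 103, 163), (75, 91, 126)]
152 298 299 
slot pred -0.02 [[307.1, 162.4], [303.3, 164.2]]
slot pred -0.035 [[307.4, 164.3], [303.7, 166.1]]
slot pred -0.05 [[307.8, 166.2], [304.0, 168.1]]
164 [117, 115, 115, 118, 130, 112, 79, 66, 79, 149, 221, 236, 238, 241, 243, 241, 226, 233]
167 [131, 146, 160, 205, 224, 196, 125, 68, 65, 117, 213, 241, 244, 244, 244, 244, 239, 231]
170 [230, 234, 235, 234, 234, 235, 181, 93, 60, 101, 227, 245, 245, 244, 244, 244, 244, 234]
173 [235, 242, 244, 244, 244, 242, 219, 139, 69, 59, 105, 219, 243, 245, 242, 224, 216, 232]
top 215 188 188
top 216 187 189
top 217 186 189
top 218 185 188
top 219 184 188
top 220 183 187
top 221 183 186
top 222 183 185
top 223 183 183
top pred -34 [[184.0, 223.7], [183.4, 219.1], [171.3, 224.1], [170.7, 219.5]]
top pred -5 [[188.3, 219.4], [187.8, 214.9], [176.0, 219.8], [175.4, 215.3]]
top pred 6 [[189.9, 217.9], [189.3, 213.4], [177.7, 218.3], [177.2, 213.8]]
```

```bash
sed -i 's/\.5720,/.5703,/' tgt.py; python3 -c "
from tgt import *
print(step(tp(.033),Rt),step(tp(.022),Rt))"
```

```text
(array([ 0.6, -3.3,  1.4]), array([ 0.002,  0.001, -0.007])) (array([ 0.7, -3.4, 12.4]), array([ 0.002,  0.001, -0.007]))
```

Emit:
arm_command(plan=[[[0.6,-3.4,5,0.002,0,-0.007,1],[0.6,-3.4,10,0.002,0,-0.007,1],[0.6,-3.4,12,0.002,0,-0.007,1],[0.6,-3.4,12,0.002,0,-0.007,1],[0.6,-3.4,12,0.002,0,-0.007,1],[0.6,-3.4,12,0.002,0,-0.007,1]]])

```text
time_s: 7.05
ee_pos: [0.5567, 0.2326, 0.1185]
eef_rot: [2.706, 0.001, 1.616]
force: [-0.1, 0.2, 0.3]
grip_width: 0.0095
grip_force: 40.0
```

```bash
python3 -c "
from tgt import *
print(ctrl.get_obs()['force'])
print(step(tp(.022),Rt),step(tp(.0),Rt))"
```

```text
[-0.05196484  0.22371115  0.33912057]
(array([ 0.2,  0.4, -0.3]), array([-0.001,  0.001, -0.   ])) (array([ 0.3,  0.4, 21.7]), array([-0.001,  0.001, -0.   ]))
```

Emit:
arm_command(plan=[[[0.2,0.4,2,0,0,0,1],[0.2,0.4,4,0,0,0,1],[0.2,0.4,5,0,0,0,1],[0.2,0.4,6,0,0,0,1],[0.2,0.4,7,0,0,0,1],[0.2,0.4,7,0,0,0,1]]])

```text
time_s: 7.65
ee_pos: [0.56, 0.233, 0.1121]
eef_rot: [2.706, 0.001, 1.616]
force: [-0.0, 0.5, -0.7]
grip_width: 0.0095
grip_force: 40.0
```

Emit:
arm_command(plan=[[[0,0,2,0,0,0,1],[0,0,4,0,0,0,1],[0,0,6,0,0,0,1],[0,0,8,0,0,0,1],[0,0,9,0,0,0,1],[0,0,10,0,0,0,1],[0,0,11,0,0,0,1],[0,0,11,0,0,0,1]]])

```text
time_s: 8.45
ee_pos: [0.5646, 0.2332, 0.1022]
eef_rot: [2.706, 0.001, 1.616]
force: [-0.6, 0.3, 0.1]
grip_width: 0.0097
grip_force: 40.0
```

```bash
python3 -c "
from tgt import *
print(ctrl.get_obs()['force'])
print(step(tp(.0),Rt))"
```

```text
[-0.56689992  0.2516901   0.07775471]
(array([0.1, 0.2, 3.5]), array([-0.001,  0.001, -0.   ]))
```

Emit:
arm_command(plan=[[[0,0,1,0,0,0,1],[0,0,2,0,0,0,1],[0,0,3,0,0,0,1],[0,0,3,0,0,0,1]]])

```text
time_s: 8.85
ee_pos: [0.5659, 0.2332, 0.0994]
eef_rot: [2.706, 0.001, 1.616]
force: [-0.4, 1.0, -0.5]
grip_width: 0.01
grip_force: 40.0
```

```bash
python3 - <<'E'
from tgt import *
o=ctrl.get_obs(); print(o['force'],step(tp(.0),Rt))
a,_=snap('side','side3.png'); b,_=snap('top','top3.png')
c=np.hstack([cv2.resize(a[135:185,279:329],(400,400),interpolation=cv2.INTER_CUBIC),cv2.resize(b[186:236,163:213],(400,400),interpolation=cv2.INTER_CUBIC)])
cv2.imwrite('pics/c5.png',c)
E
```

```text
[-0.41911327  0.99118407 -0.49184093] (array([0.1, 0.2, 0.5]), array([-0.001,  0.001, -0.   ]))
```

View pics/c5.png

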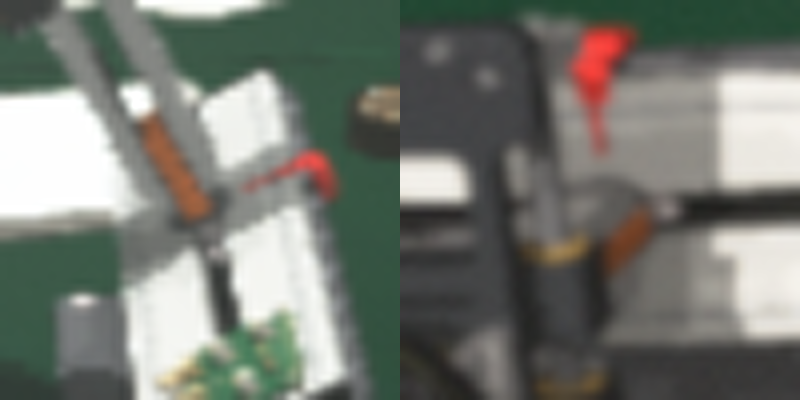

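The top half of the crop shows the collar arc centred at crop x≈610, with the pointer tip at x≈600 and the tab's lower corner at (650,205). The anchor is in the slot, so I'll compare these with the predicted projections.

```bash
python3 - <<'E'
from tgt import *
def P(x,y,z): 
    q=px('top',mark+R@np.array([x,y,z])/1000)[:2]; return ((q-[163,186])*8+[400,0]).round(0)
print('tab corner',P(5,-13,4),P(-5,-13,4),'collar -y',P(0,-14,4),'apex',P(14,0,4),'collar+y',P(0,14,4),'tip',P(18,0,2),'bar end',P(0,-16,-14), 'apex+5',P(14,5,4))
b=cv2.imread('pics/top3.png');g=cv2.cvtColor(b,cv2.COLOR_BGR2GRAY)
for v in range(206,214): print(v,g[v,182:202].tolist())
hb=cv2.cvtColor(b,cv2.COLOR_BGR2HSV); m=(hb[...,0]<18)&(hb[...,1]>110)
for v in range(208,224):
    u=np.where(m[v,185:200])[0]+185
    if len(u): print('or',v,u.min(),u.max())
E
```

```text
tab corner [647. 195.] [651. 230.] collar -y [652. 212.] apex [596. 166.] collar+y [552. 216.] tip [596. 150.] bar end [677. 194.] apex+5 [578. 167.]
206 [89, 119, 134, 138, 138, 133, 133, 135, 137, 138, 140, 140, 138, 139, 139, 140, 140, 141, 139, 142]
207 [93, 114, 131, 132, 130, 127, 124, 125, 128, 133, 138, 138, 140, 140, 139, 140, 141, 141, 141, 142]
208 [91, 104, 116, 116, 112, 104, 100, 102, 105, 114, 126, 134, 139, 138, 140, 139, 140, 141, 141, 136]
209 [92, 89, 99, 102, 101, 98, 96, 93, 90, 92, 99, 116, 128, 132, 130, 126, 124, 125, 125, 112]
210 [99, 90, 101, 107, 108, 105, 98, 93, 90, 88, 81, 86, 101, 111, 110, 95, 78, 74, 72, 66]
211 [104, 100, 114, 123, 121, 112, 99, 90, 90, 87, 81, 80, 92, 110, 117, 96, 61, 42, 36, 37]
212 [108, 102, 115, 122, 115, 104, 95, 91, 89, 86, 86, 83, 89, 109, 126, 102, 62, 39, 36, 37]
213 [110, 99, 108, 111, 100, 93, 92, 91, 87, 81, 81, 78, 77, 84, 88, 73, 52, 46, 49, 51]
or 213 192 193
or 214 191 193
or 215 190 193
or 216 189 192
or 217 188 191
or 218 188 190
or 219 189 189
```

Emit:
arm_command(plan=[[[0.7,0,0.5,0,0,0,1],[0.7,0,1,0,0,0,1],[0.7,0,1,0,0,0,1]]])

```text
time_s: 9.25
ee_pos: [0.5662, 0.2341, 0.0989]
eef_rot: [2.706, 0.001, 1.616]
force: [-4.4, 0.2, 4.3]
grip_width: 0.0095
grip_force: 40.0
```

Emit:
arm_command(plan=[[[0,0.4,-0.3,0,0,-0.143,1],[0.1,0.8,-0.3,0,0,-0.286,1],[0.25,1.2,-0.3,0,0,-0.428,1],[0.45,1.5,-0.3,0,0,-0.571,1],[0.7,1.8,-0.3,0,0,-0.714,1],[1,2.1,-0.3,0,0,-0.857,1],[1.3,2.4,-0.3,0,0,-1.0,1],[1.6,2.55,-0.3,0,0,-1.142,1],[2,2.7,-0.3,0,0,-1.285,1],[2.4,2.8,-0.3,0,0,-1.428,1],[2.8,2.8,-0.3,0,0,-1.571,1],[2.8,2.8,-0.3,0,0,-1.571,1]]])

```text
time_s: 10.45
ee_pos: [0.5686, 0.2369, 0.1001]
eef_rot: [-3.14, 0.435, -3.093]
force: [-0.1, -0.2, -1.0]
grip_width: 0.0096
grip_force: 40.0
```

```bash
python3 - <<'E'
from tgt import *
o=ctrl.get_obs(); print(o['force'],o['moment'],o['qpos'])
Rf=Rt@Ro.from_euler('z',-np.pi/2).as_matrix()
print(R.T@(o['ee_pos']-mark)*1000, step(o['ee_pos'],Rf))
a,_=snap('side','side4.png'); b,_=snap('top','top4.png')
c=np.hstack([cv2.resize(a[135:185,279:329],(400,400),interpolation=cv2.INTER_CUBIC),cv2.resize(b[186:236,163:213],(400,400),interpolation=cv2.INTER_CUBIC)])
cv2.imwrite('pics/c6.png',c)
E
```

```text
[-0.0646569  -0.15891332 -0.9951672 ] [ 0.03321144  0.12874798 -0.05351928] [ 0.40006373  0.36468576  1.76505246 -0.25741905  0.61647865 -1.03791918]
[2.73637265e+00 5.57491674e-03 9.90974266e+00] (array([0., 0., 0.]), array([-0.001, -0.001,  0.002]))
```

View pics/c6.png

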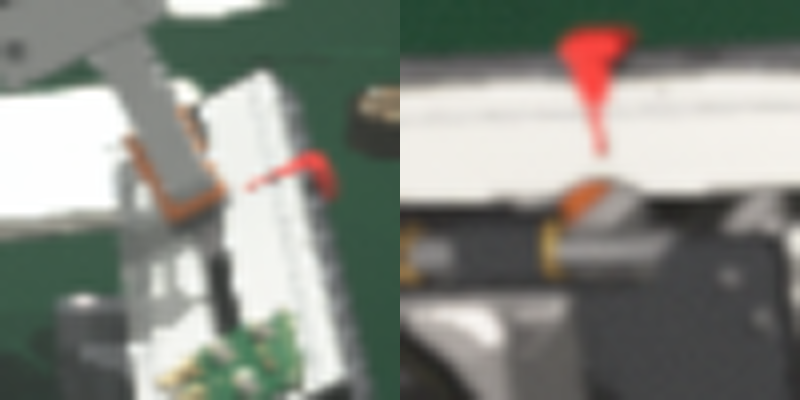

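The crop shows the tab turned across the slot, the collar at (602,190) level with the pointer tip at (602,150), and the pointer unmoved. I'll press lightly, then release and retreat.

Emit:
arm_command(plan=[[[0,0,0.5,0,0,0,1],[0,0,0.7,0,0,0,1],[0,0,0.7,0,0,0,1]]])

```text
time_s: 10.85
ee_pos: [0.5687, 0.2369, 0.1001]
eef_rot: [3.141, 0.435, -3.1]
force: [-9.3, -2.0, 9.8]
grip_width: 0.0093
grip_force: 40.0
```

Emit:
arm_command(plan=[[[0,0,0,0,0,0,0.5],[0,0,0,0,0,0,0.3],[0,0,0,0,0,0,0.3],[0,0,0,0,0,0,0.3],[0,0,-5,0,0,0,0.3],[0,0,-15,0,0,0,0.3],[0,0,-40,0,0,0,0.3],[0,0,-80,0,0,0,0.3],[0,0,-120,0,0,0,0.3],[0,0,-150,0,0,0,0.3],[0,0,-150,0,0,0,0.3]]])

```text
time_s: 11.95
ee_pos: [0.5056, 0.2348, 0.2406]
eef_rot: [3.139, 0.442, -3.097]
force: [0.5, -0.0, 0.4]
grip_width: 0.0327
grip_force: 0.0
```

Emit:
arm_command(plan=[[[-100,0,-80,0,0,0,0.3],[-100,0,-80,0,0,0,0.3],[-100,0,-80,0,0,0,0.3],[-100,0,-80,0,0,0,0.3]]])

```text
time_s: 12.35
ee_pos: [0.5641, 0.2369, 0.3533]
eef_rot: [3.141, 0.44, -3.097]
force: [-0.2, -0.3, -0.2]
grip_width: 0.0325
grip_force: 0.0
```

```bash
python3 - <<'E'
from tgt import *
a,_=snap('side','side5.png'); b,d=snap('top','top5.png')
c=np.hstack([cv2.resize(a[135:185,279:329],(400,400),interpolation=cv2.INTER_CUBIC),cv2.resize(b[186:236,163:213],(400,400),interpolation=cv2.INTER_CUBIC)])
cv2.imwrite('pics/c7.png',c); print(ctrl.get_obs()['ee_pos'])
def P(n,x,y,z,u,v,o): 
    q=px(n,mark+R@np.array([x,y,z])/1000)[:2]; return ((q-[u,v])*8+[o+4,4]).round(0)
for h in (0,2): print(h,[P('top',x,y,44+h,163,186,400) for x,y in((13,5),(13,-5),(-13,5),(-13,-5))],[P('side',x,y,44+h,279,135,0) for x,y in((13,-5),(-13,-5))],[P('side',x,-5,4+h,279,135,0) for x in(13,-13)])
E
```

```text
[0.56237773 0.23663522 0.34903252]
0 [array([536., 215.]), array([573., 214.]), array([548., 308.]), array([585., 307.])] [array([185., 108.]), array([126., 138.])] [array([232., 192.]), array([172., 222.])]
2 [array([533., 217.]), array([571., 216.]), array([545., 311.]), array([583., 309.])] [array([183., 104.]), array([123., 133.])] [array([229., 188.]), array([170., 217.])]
```

View pics/c7.png

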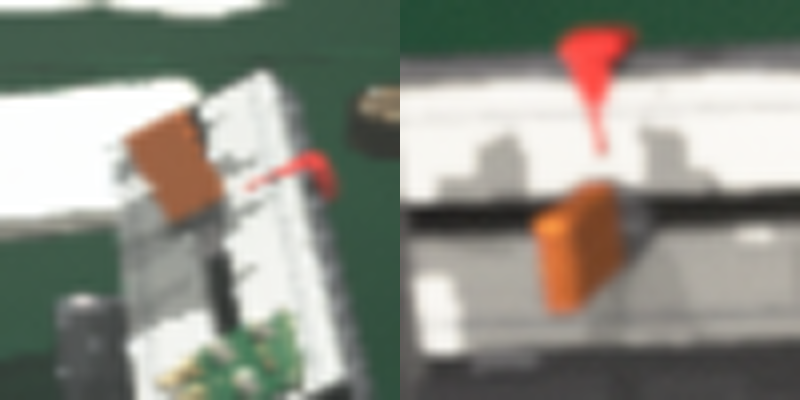

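The side half of the crop shows the tab corners at (185,108), (126,138) and (172,220). These match the projection for the collar fully down and the tab across the slot. The pointer is still in place, so I'm handing in.

```bash
python3 -c "
from station import ctrl
print(ctrl.hand_in())"
```

```text
the job is handed in; nothing more can be done
None
```

The anchor is seated in the slot level with the red pointer, collar down and bar turned a quarter turn under the lips; it's been released and handed in after about 12.5 s of robot time. In the last images the pointer hadn't moved. I didn't check the bottle, cutters or screwdriver again after placing the anchor, but no move went near them.

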